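# Weigh out one tin from the sprung-gate feeder

## Task

With the weighing pan still empty, turn the bezel of the dial by its black grip until the dial reads zero: the green zero mark right under the tip of the red pointer. Then pull the feeder's sprung gate by its yellow loop all the way out to its stop, so that the red tin rolls down onto the pan by itself, and ease the gate back until it is fully home without letting it snap back. Leave the bezel at that setting, do not touch the tin, and leave everything else on the bench where it stands.

Things in the scene. Friction and masses are not known exactly. Their poses are not given: they have to be found in the camera images.
- feeder: Fixed blue feeder, 100 mm (its x) by 300 mm (its y), up to 150 mm high. A lane 72 mm wide slopes down towards its -y end, where the aluminium weighing pan stands. Origin on the table under the gate; its -x side, where the gate's loop sticks out, faces roughly the robot.
- gate (a joint): The gate's slide (m): 0 fully home (closed, the tin held back), 0.075 pulled out to its stop, along the feeder's -x. A spring draws it home with 2.5 N at home and 6.3 N at the stop.
- gate_loop (a point): Centre of the opening of the yellow pull loop, a flat rectangular ring of 10 mm round bar lying level 85 mm above the table. The opening is 44 mm along the feeder's x, 64 mm along its y, and free above and below, so closed fingers fit in from above. The outer bar's axis is 27 mm from here towards the feeder's -x. Moves with the gate; at home it is 65 mm out from the lane's front wall.
- dial: Fixed blue dial housing, 170 mm square, 46 mm high, with a round white bezel of 160 mm on top. Origin on the table under the dial's centre. It can stand left or right of the feeder.
- bezel (a joint): Angle of the white bezel with its scale (rad), counter-clockwise seen from above; range -1.7 to 1.7. It stays where it is left. 0: the dial reads zero with the pan empty.
- bezel_grip (a point): Middle of the bezel's raised black grip, on the vertical turning axis, 88 mm above the table. The grip is a block 56 mm long (this point's y axis), 16 mm wide (its x axis), its top 103 mm above the table, on a black bridge 16 mm wide, 72 mm high over the table, that spans the dial. The zero mark lies along the point's +x.
- zero_mark (a point): The green zero mark on the bezel's white scale, 62 mm from the axis, 56 mm above the table; turns with the bezel.
- pointer_tip (a point): Tip of the red pointer, 62 mm from the axis. It does not turn with the bezel: with the pan empty it stands still, along the housing's +x; a load on the pan turns it clockwise.
- tin: Round brass and red tin, 84 mm in diameter, 64 mm wide, about 0.35 kg, standing on its edge in the lane against the gate (axis along the feeder's x). Origin at its centre.
- pan_seat (a point): Where the tin's centre comes to rest on the weighing pan, 108 mm towards the feeder's -y from its origin. The pan is sprung and sinks up to 12 mm under load; this point sinks with it.
- bundle_a: Loose bundle of brown rods, 130 x 80 x 71 mm high, a bystander. Origin under its centre.
- spare_tin: A second tin, 84 mm in diameter and 64 mm high, lying flat on the bench, a bystander. Origin under its centre.
- label_roll: White paper-label roll lying flat, 90 mm in diameter, 35 mm high, a bystander. Origin under its centre.
- order_pad: Yellow pad, 150 x 100 x 14 mm, a bystander. Origin under its centre.

How it is judged:
On the way, in this order (a step that is already met when the one before it is completed fails the run):
1. pointer on the zero mark (within 6 mm) with the gate home (horizontal distance between pointer_tip and zero_mark below 0.006 m and value of joint gate below 0.008 m), for 0.3 s.
2. gate pulled out to its stop (within 4 mm) (value of joint gate above 0.071 m), for 0.2 s.
At the end, for the whole second after the job is handed in: The tin lies at rest in its place on the pan (centre within 12 mm of pan_seat), the gate is home within 5 mm, and the bezel is still where the empty pan reads zero (within 0.11 rad) (distance between tin and pan_seat below 0.012 m and linear speed of tin below 0.03 m/s and value of joint gate below 0.005 m and value of joint bezel between -0.11 and 0.11 rad); the robot touches nothing.
It fails at once if the gate snaps back (faster than 0.4 m/s) (velocity of joint gate below -0.4 m/s).
It fails at once if the robot touches the tin (contact force between tin and the arm above 0.5 N).
It fails at once if the fingers touch the tin (contact force between tin and the fingers above 0.5 N).
It fails at once if a bystander is moved by more than 20 mm (distance of any of bundle_a, spare_tin, label_roll, order_pad from where it was at the start of the episode above 0.02 m).
It also fails if it takes over 58 s, if anything falls off the work surface, if the arm or the gripper's body presses on something with over 40 N, if the wrist force passes 120 N, or if a joint passes its speed limit or range.

## Robot

A 7-joint arm with a two-finger parallel gripper is mounted at the origin on the work surface. World frame = base frame: x ahead of the robot, y to its left, z up, the work surface at z = 0. Lengths are in m, angles in rad, forces in N, time in s.
With the tool pointing down it reaches from about 0.35 to 0.9 m from the base axis. Payload 19.9 kg.
Tool frame: the origin (TCP) lies at the very end of the fingers, on their centre line; the grasp point (between the pads) lies env.grasp_offset behind it (env.grasp_offset is the distance from the TCP to the grasp point, in m); z points along the fingers, y is the line along which they close (so a half turn about z gives the same grasp; the last joint's range is limited). The gripper opens to 94 mm and grips with 3 to 60 N. Pads are 16 mm wide; open, the fingers measure 119 mm over their backs; the gripper's body (75 mm by 177 mm) begins 78 mm behind the grasp point.
Start: joints at [-1.347, 0.417, -0.01, 1.614, 0.005, 1.111, -0.053], TCP at [0.164, 0.603, 0.172] pointing down, gripper open.
Joint ranges: [-2.81, 2.81], [-0.39, 2.02], [-1.27, 1.25], [0.06, 2.57], [-1.19, 4.33], [0.19, 2], [-2.82, 2.82]. Speed limits (rad/s): [1.89, 1.89, 2.39, 2.39, 3.01, 3.01, 3.01].

## Interface

Orientations are given as a unit quaternion [w, x, y, z].
In Python, from bench import env gives the robot as it stands.
- The arm moves only by the tool send_rows, never from a script. Its argument "deltas" is a list of rows, each a list of 7 numbers: the turn, a rotation vector about the tool's x, y, z normalised to -1 to 1, where 1 is 0.1 rad, then the shift along the tool's x, y, z normalised to -1 to 1, where 1 is 0.025 m, then the opening, from -1 (shut) to 1 (fully open). A call has 1 to 8 rows; each row shifts and turns the commanded pose from where the row before left it, along the tool's axes as they then stand; what a row does not reach is not made up. A row lasts 1/12 s, in which the tool goes at most 41.7 mm and 7.16 degrees, less where a joint would pass 70% of its speed; a pose out of reach is approached as far as the arm can. A call with a number of a shift or a turn outside -1 to 1 is refused whole. A call with a gripper value outside its range is refused whole. The fingers move at their own pace and stop on an object; the grip force is fixed at half the most. Time passes only in rows, so rows that do not move let the fingers close. It gives the time, the measured TCP pose, the force, the opening and the grip force at its end, in the units of the state.
- env.get_state(): the state, without advancing time (a new reading comes with each control period).
- env.grab_frame(name): name is "side" or "top"; returns a dict with "frame" (420x560x3 uint8, red, green, blue), "z_map" (420x560 float32, m along the optical axis (not along the pixel's ray), 0 where there is no reading), "mtx" (3x3 intrinsics, pixels), "k1" (the pictures are not rectified: a ray, as slopes to the right and down, at radius r is drawn at 1 + k1 r^2 times it, then the intrinsics apply), "xyz" and "orientation" of the camera in the world. Camera axes: x right, y down, z forward; pixel columns grow to the right and rows downward; lengths in m; the calibration is good to about 2 mm. A picture is of the moment at which its call begins.
- env.sign_off(): hands the job in; it is judged then, once.
Trained networks look in a picture, given as the dict that the camera call returned (one of the last four; its "shot" number tells which), for a name from the list of things; names that differ only in an ending like _2 or _b are one class to them, and where a whole thing is asked for, a point or a joint stands for the part that bears it (a point fixed in the world has none). Each returns a list of dicts, best first, with "p" (0 to 1); they miss things now and then, are a little off and sometimes report something else, mostly with a low value. They report only what shows in the picture. A call takes as long as a camera call.
- env.boxes_of(picture, thing): "position" ([column, row] as shares, 0 to 1, of the picture: columns of its width, rows of its height, amid what is visible of it).
- env.regions_of(picture, thing): "mask" (420x560 bool, what is visible of it) and "position" ([column, row] as shares, 0 to 1, of the picture: columns of its width, rows of its height, amid what is visible of it).
The state is a dict: "time": time; "joint_pos": joint angles; "joint_velocities": joint speeds; "effort": joint torques, N m; "tool_pos": TCP position; "ee_rot": TCP orientation; "force": force on the tool from outside, world axes, zero at the start; "moment": the same for the moment, N m; "width": finger opening in m; "gripper_force": force on a finger pad.
Only numpy, scipy, OpenCV 4.12 (cv2) and the standard library are available. Lean on these libraries where they do the work, as an engineer would, in place of code of your own. Each camera call takes 0.05 s, during which the arm holds its last target. There are 200 camera calls.

## Working session

There is one attempt and no reset: what is moved stays moved. The work goes in short steps, Python scripts to look and compute and a tool call to move; the robot and the scene stay as the last step left them, time stands still between calls to the robot, and variables do not carry over. Pictures are saved under pics/ and viewed, at most 10 in all, crops included, and the job is handed in when it is done.

Besides the shell and the picture viewer there is one more tool, called after "Call:" as name([rows], argument=value, ...), one row to a line, values as JSON. send_rows: Moves the arm, as the interface text tells. Its arguments: {"type":"object","properties":{"deltas":{"type":"array","items":{"type":"array","items":{"type":"number","minimum":-1,"maximum":1}}}},"required":["deltas"]}

```bash
mkdir -p pics; cat > h.py <<'E'
import numpy as np, cv2
from bench import env
from scipy.spatial.transform import Rotation as R
def rot(q): return R.from_quat([q[1],q[2],q[3],q[0]])
def pts(f,uv,z=None):
    uv=np.atleast_2d(uv).astype(float); K=f["mtx"]
    d=(uv-[K[0][2],K[1][2]])/[K[0][0],K[1][1]]
    s=d.copy()
    for _ in range(20): s=d/(1+f["k1"]*(s**2).sum(1,keepdims=True))
    if z is None: z=f["z_map"][uv[:,1].round().astype(int),uv[:,0].round().astype(int)]
    c=np.c_[s,np.ones(len(s))]*np.asarray(z).reshape(-1,1)
    return rot(f["orientation"]).apply(c)+f["xyz"]
def maskpts(f,m):
    v,u=np.nonzero(m&(f["z_map"]>0)); return pts(f,np.c_[u,v])
E
python3 - <<'E'
from h import *
for n in("top","side"):
    f=env.grab_frame(n); cv2.imwrite(f"pics/{n}0.png",f["frame"][:,:,::-1])
    print(n,f["xyz"],f["orientation"],f["k1"])
    for t in("feeder","gate_loop","dial","bezel_grip","zero_mark","pointer_tip","tin","bundle_a","spare_tin","label_roll","order_pad"):
        r=env.regions_of(f,t)
        for q in r[:2]:
            P=maskpts(f,q["mask"])
            print(t,round(q["p"],2),np.round(np.array(q["position"])*[560,420]),q["mask"].sum(),np.round(np.median(P,0),3) if len(P) else None, np.round(np.percentile(P,[2,98],axis=0),3).tolist() if len(P) else None)
print(env.grasp_offset,env.get_state())
E
```

```text
top [ 0.43397141 -0.00228051  1.11653226] [ 0.03550521 -0.70451917  0.70815541 -0.03013352] -0.012191239215970893
feeder 0.89 [283. 158.] 4182 [0.663 0.013 0.05 ] [[0.549, -0.112, 0.005], [0.721, 0.162, 0.127]]
feeder 0.52 [127. 159.] 1623 [0.66  0.399 0.067] [[0.599, 0.371, 0.01], [0.728, 0.446, 0.075]]
gate_loop 0.92 [265. 180.] 645 [0.6   0.047 0.09 ] [[0.544, 0.005, -0.001], [0.702, 0.086, 0.115]]
gate_loop 0.45 [251. 144.] 1051 [0.672 0.09  0.14 ] [[0.646, 0.054, 0.084], [0.709, 0.131, 0.148]]
dial 0.65 [430. 251.] 4864 [ 0.422 -0.356  0.055] [[0.34, -0.449, 0.004], [0.507, -0.279, 0.103]]
dial 0.63 [250. 145.] 1030 [0.672 0.092 0.139] [[0.646, 0.054, 0.096], [0.708, 0.133, 0.148]]
bezel_grip 0.76 [434. 252.] 3309 [ 0.422 -0.362  0.057] [[0.352, -0.438, 0.051], [0.495, -0.293, 0.103]]
zero_mark 0.75 [436. 250.] 3317 [ 0.422 -0.363  0.057] [[0.353, -0.44, 0.051], [0.495, -0.293, 0.103]]
zero_mark 0.75 [452. 158.] 1125 [ 0.661 -0.417  0.064] [[0.624, -0.462, 0.01], [0.702, -0.383, 0.068]]
bundle_a 0.95 [129. 160.] 1596 [0.66  0.399 0.068] [[0.599, 0.371, 0.025], [0.726, 0.445, 0.0
[... 1835 characters left out ...]
oint_pos': array([-1.34752021,  0.41739553, -0.01030602,  1.61360483,  0.00470167,
        1.11071655, -0.05298211]), 'joint_velocities': array([ 0.00035046, -0.00029827,  0.00024726,  0.00128641, -0.0001824 ,
        0.00109299, -0.00164586]), 'effort': array([-2.46352183e-04, -8.51041603e+01,  6.37738444e-01, -4.26266813e+01,
       -4.89039870e-02,  1.38812629e-02,  1.27998612e-05]), 'tool_pos': array([0.16354663, 0.60318933, 0.17242583]), 'ee_rot': array([ 1.33492086e-05,  1.31988182e-01,  9.91251288e-01, -5.13425999e-05]), 'force': array([-0.62607771, -0.71657704,  0.50873776]), 'moment': array([ 0.02322554,  0.03201936, -0.01422212]), 'gripper_force': 0.0, 'width': 0.09375141648749888}
```

```bash
cat > m.py <<'E'
from h import *
import sys
tag=sys.argv[1]
ims=[]
for n in("top","side"):
    f=env.grab_frame(n); F=f["frame"]; ims.append(F[:,:,::-1])
    hsv=cv2.cvtColor(F,cv2.COLOR_RGB2HSV).astype(int); H,S,V=[hsv[:,:,i] for i in range(3)]
    v,u=np.mgrid[:420,:560]; P=pts(f,np.c_[u.ravel(),v.ravel()]).reshape(420,560,3); ok=f["z_map"]>0
    inb=ok&(np.hypot(P[...,0]-.422,P[...,1]+.365)<.085)&(P[...,2]>.045)
    g=inb&(H>40)&(H<85)&(S>90); r=inb&((H<8)|(H>172))&(S>120)
    k=inb&(P[...,2]>.094); b=inb&(V<70)&(P[...,2]<.094)
    print(n)
    for nm,m in(("green",g),("red",r),("grip",k),("bridge",b)):
        Q=P[m]
        if len(Q)<3: print(nm,len(Q)); continue
        c=(Q.min(0)+Q.max(0))/2; w=np.linalg.svd(Q[:,:2]-Q[:,:2].mean(0))[2][0] if len(Q)<5000 else 0
        print(nm,len(Q),"mean",Q.mean(0).round(4),"mid",c.round(4),"dir",np.degrees(np.arctan2(w[1],w[0])).round(1), "pc", np.percentile((Q[:,:2]-Q[:,:2].mean(0))@w,[1,99]).round(3))
    y=ok&(H>18)&(H<35)&(S>130)&(P[...,2]>.06)&(P[...,2]<.11)&(P[...,0]>.45)
    Q=P[y]; print("yellow",len(Q),Q.mean(0).round(4),cv2.minAreaRect(Q[:,:2].astype(np.float32)*1000), np.percentile(Q,[2,98],axis=0).round(3).tolist())
    tm=ok&(P[...,2]>.1)&(abs(P[...,0]-.67)<.08)&(abs(P[...,1]-.03)<.2)&((H<8)|(H>172))&(S>120); 
    if tm.any(): print("tinred",P[tm].mean(0).round(3),tm.sum())
t,s=ims
cv2.imwrite(f"pics/{tag}.png",np.vstack([np.hstack([cv2.resize(t[190:310,360:500],(400,343),interpolation=2),cv2.resize(t[110:230,210:350],(400,343),interpolation=2)]),np.hstack([cv2.resize(s[290:400,180:330],(400,257),interpolation=2),cv2.resize(s[140:250,250:400],(400,257),interpolation=2)])]))
E
python3 m.py a
```

```text
top
green 28 mean [ 0.4651 -0.3154  0.0574] mid [ 0.4424 -0.326   0.0649] dir -147.0 pc [-0.012  0.048]
red 31 mean [ 0.4578 -0.3629  0.0603] mid [ 0.4568 -0.3629  0.0659] dir -174.0 pc [-0.026  0.026]
grip 174 mean [ 0.4237 -0.3655  0.1022] mid [ 0.4237 -0.3661  0.1015] dir 140.7 pc [-0.028  0.026]
bridge 316 mean [ 0.4227 -0.3619  0.0739] mid [ 0.4238 -0.3504  0.0702] dir 140.9 pc [-0.079  0.073]
yellow 3877 [ 0.7137 -0.3607  0.0812] ((694.83642578125, -78.0439453125), (1209.3758544921875, 333.58831787109375), 84.01565551757812) [[0.549, -0.679, 0.062], [0.902, 0.441, 0.104]]
tinred [0.679 0.091 0.139] 389
side
green 30 mean [ 0.4599 -0.3218  0.0611] mid [ 0.4428 -0.3436  0.0746] dir -121.7 pc [-0.019  0.066]
red 22 mean [ 0.4622 -0.3617  0.0615] mid [ 0.4434 -0.3618  0.0758] dir 2.2 pc [-0.049  0.021]
grip 186 mean [ 0.4214 -0.3684  0.1029] mid [ 0.4212 -0.3674  0.1016] dir -40.1 pc [-0.028  0.026]
bridge 359 mean [ 0.4235 -0.3725  0.0757] mid [ 0.4218 -0.368   0.0767] dir -38.8 pc [-0.079  0.072]
yellow 3843 [ 0.6921 -0.3881  0.08  ] ((741.927490234375, 71.501708984375), (424.4769287109375, 1410.4163818359375), 7.0500898361206055) [[0.542, -0.608, 0.062], [0.893, 0.633, 0.103]]
tinred [0.677 0.077 0.137] 200
```

View pics/a.png

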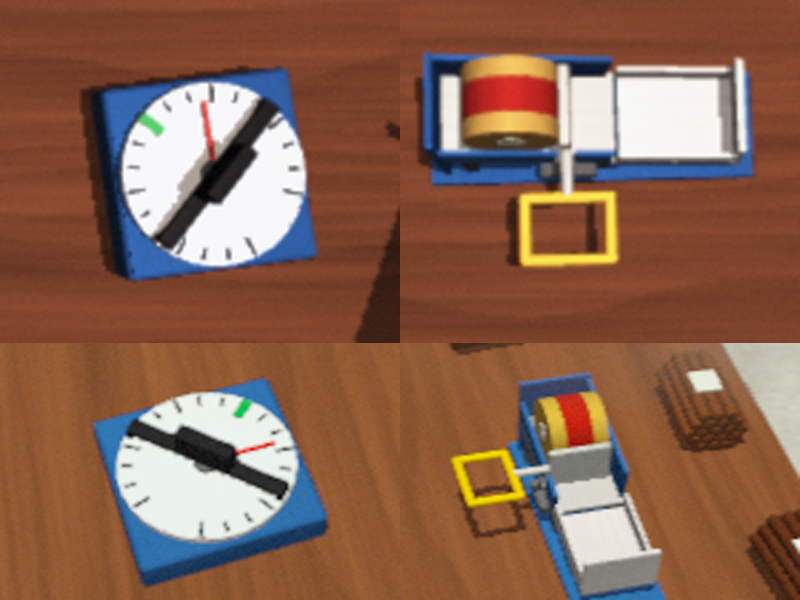

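View pics/top0.png

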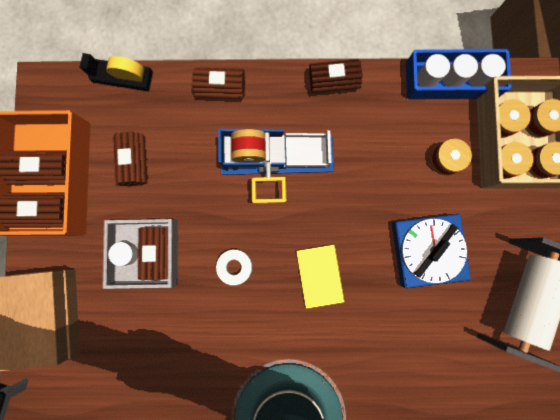

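The dial sits at about (430,250) in the top view. Its green mark is counter-clockwise of the red pointer, by roughly 43°. The loop is at (268,190) and the pan is empty. Next I'll refine the angles.

```bash
cat > m2.py <<'E'
from h import *
def scan(n):
    f=env.grab_frame(n); F=f["frame"]
    hsv=cv2.cvtColor(F,cv2.COLOR_RGB2HSV).astype(int); H,S,V=[hsv[:,:,i] for i in range(3)]
    v,u=np.mgrid[:420,:560]; uv=np.c_[u.ravel(),v.ravel()]
    P=pts(f,uv).reshape(420,560,3); ok=f["z_map"]>0
    def plane(z):  # pixel rays on plane z
        A=pts(f,uv,np.ones(len(uv)))-f["xyz"]; return (f["xyz"]+A*((z-f["xyz"][2])/A[:,2:])).reshape(420,560,3)
    print("==",n)
    C=np.array([.4225,-.3665]); Q=plane(.056); d=np.hypot(Q[...,0]-C[0],Q[...,1]-C[1])
    for nm,m,z in(("green",(H>40)&(H<85)&(S>90)&(d<.08),.056),("red",((H<8)|(H>172))&(S>120)&(d<.075),.06)):
        q=plane(z)[m][:,:2]
        if not len(q): print(nm,0); continue
        r=q-C; k=np.hypot(*r.T); far=q[k>k.max()-.015]
        print(nm,len(q),q.mean(0).round(4),"ang",np.degrees(np.arctan2(*(q.mean(0)-C)[::-1])).round(1),"rmax",k.max().round(3),"far ang",np.degrees(np.arctan2(*(far.mean(0)-C)[::-1])).round(1), "fit",np.degrees(np.arctan(np.polyfit(q[:,0],q[:,1],1)[0])).round(1))
    g=ok&(P[...,2]>.094)&(np.hypot(P[...,0]-C[0],P[...,1]-C[1])<.06)
    if g.any(): q=P[g]; print("grip rect",cv2.minAreaRect((q[:,:2]*1000).astype(np.float32)),q[:,2].max())
    B=(H>98)&(H<125)&(S>110)
    bq=plane(.046)[B]; bq=bq[(abs(bq[:,0]-C[0])<.11)&(abs(bq[:,1]-C[1])<.11)]
    print("housing",cv2.minAreaRect((bq[:,:2]*1000).astype(np.float32)))
    L=plane(.09); y=(H>18)&(H<35)&(S>150)&(abs(L[...,0]-.55)<.12)&(abs(L[...,1]-.04)<.08)&(L[...,0]<.62)
    q=L[y]; print("loop",len(q),cv2.minAreaRect((q[:,:2]*1000).astype(np.float32)),"z",np.percentile(P[y&ok&(P[...,2]>.05)][:,2],[10,50,90]).round(3))
    fq=P[B&ok&(abs(P[...,0]-.67)<.11)&(abs(P[...,1]-.02)<.2)]
    print("feeder",cv2.minAreaRect((fq[:,:2]*1000).astype(np.float32)))
if __name__=="__main__":
    for n in("top","side"): scan(n)
E
python3 m2.py
```

```text
== top
green 27 [ 0.4671 -0.3144] ang 49.4 rmax 0.079 far ang 49.4 fit 41.3
red 30 [ 0.4587 -0.3628] ang 5.8 rmax 0.062 far ang 6.2 fit 6.9
grip rect ((424.0353088378906, -366.93414306640625), (16.91979217529297, 55.63920593261719), 50.429622650146484) 0.1090981083599154
housing ((423.552490234375, -361.8476257324219), (167.7626953125, 175.06971740722656), 6.6884355545043945)
loop 387 ((574.5283203125, 46.2672233581543), (83.58760070800781, 61.85645294189453), 89.72271728515625) z [0.087 0.089 0.092]
feeder ((677.3516235351562, 27.681594848632812), (95.28900146484375, 298.1657409667969), 1.6306613683700562)
== side
green 26 [ 0.4652 -0.3124] ang 51.7 rmax 0.079 far ang 51.7 fit 41.2
red 20 [ 0.4649 -0.3619] ang 6.2 rmax 0.061 far ang 6.1 fit 4.8
grip rect ((420.5717468261719, -366.3746337890625), (17.819297790527344, 55.46941375732422), 50.16502380371094) 0.10842420559442467
housing ((421.9080505371094, -374.7168884277344), (167.82589721679688, 180.686279296875), 6.7360310554504395)
loop 298 ((572.4661254882812, 43.680503845214844), (65.64781951904297, 89.08283996582031), 0.7731611728668213) z [0.085 0.09  0.093]
feeder ((674.8388061523438, 25.82080841064453), (98.12965393066406, 302.96966552734375), 2.1540720462799072)
```

```bash
cat > p.py <<'E'
from h import *
import sys
x,y,z,a=map(float,sys.argv[1:5])  # target, tool-y world angle deg
s=env.get_state(); r=rot(s["ee_rot"]); M=r.as_matrix()
d=r.inv().apply(np.array([x,y,z])-s["tool_pos"])
cur=np.degrees(np.arctan2(M[1,1],M[0,1]))
ideal=R.from_matrix(np.array([[np.sin(np.radians(a))*-1*-1,np.cos(np.radians(a)),0],[-np.cos(np.radians(a)),np.sin(np.radians(a)),0],[0,0,-1]]))
# columns x_t,y_t,z_t ; x = y cross z
rv=(r.inv()*ideal).as_rotvec()
print("t",s["time"],"pos",s["tool_pos"].round(4),"yang",cur.round(2),"F",s["force"].round(1),"w",round(s["width"],4),"j7",s["joint_pos"].round(2))
print("shift units",(d/.025).round(2),"turn units",(rv/.1).round(2),"det",np.linalg.det(ideal.as_matrix()).round(2))
E
python3 p.py 0.45 0.1 0.25 50.4; python3 p.py 0.4225 -0.3667 0.25 50.4
```

```text
Traceback (most recent call last):
  File "p.py", line 7, in <module>
    ideal=R.from_matrix(np.array([[np.sin(np.radians(a))*-1*-1,np.cos(np.radians(a)),0],[-np.cos(np.radians(a)),np.sin(np.radians(a)),0],[0,0,-1]]))
  File "scipy/spatial/transform/_rotation.pyx", line 1143, in scipy.spatial.transform._rotation.Rotation.from_matrix
ValueError: Non-positive determinant (left-handed or null coordinate frame) in rotation matrix 0: [[ 0.77051324  0.63742399  0.        ]
 [-0.63742399  0.77051324  0.        ]
 [ 0.          0.         -1.        ]].
Traceback (most recent call last):
  File "p.py", line 7, in <module>
    ideal=R.from_matrix(np.array([[np.sin(np.radians(a))*-1*-1,np.cos(np.radians(a)),0],[-np.cos(np.radians(a)),np.sin(np.radians(a)),0],[0,0,-1]]))
  File "scipy/spatial/transform/_rotation.pyx", line 1143, in scipy.spatial.transform._rotation.Rotation.from_matrix
ValueError: Non-positive determinant (left-handed or null coordinate frame) in rotation matrix 0: [[ 0.77051324  0.63742399  0.        ]
 [-0.63742399  0.77051324  0.        ]
 [ 0.          0.         -1.        ]].
```

```bash
sed -i 's/^ideal=.*/c,q=np.cos(np.radians(a)),np.sin(np.radians(a)); ideal=R.from_matrix(np.array([[-q,c,0],[c,q,0],[0,0,-1]]))/; s/,"det".*/)/' p.py
python3 p.py 0.45 0.1 0.25 50.4; python3 p.py 0.4225 -0.3667 0.25 50.4
```

```text
t 1.4 pos [0.1636 0.6032 0.1724] yang 74.83 F [ 0.2  0.5 -0.4] w 0.0936 j7 [-1.35  0.42 -0.01  1.61  0.    1.11 -0.05]
shift units [-16.33 -16.43  -3.1 ] turn units [-0.    0.    4.26]
t 1.4 pos [0.1636 0.6032 0.1724] yang 74.83 F [ 0.2  0.5 -0.4] w 0.0936 j7 [-1.35  0.42 -0.01  1.61  0.    1.11 -0.05]
shift units [-20.15 -34.73  -3.1 ] turn units [-0.    0.    4.26]
```

Call:
send_rows([
  [0,0,0,-0.3,-0.3,-0.9,1],
  [0,0,0,-0.7,-0.7,-0.9,1],
  [0,0,0,-0.8,-0.8,-0.9,1],
  [0,0,0,-0.8,-0.8,-0.4,1],
  [0,0,0,-0.8,-0.8,0,1],
  [0,0,0,-0.8,-0.8,0,1],
  [0,0,0,-0.8,-0.8,0,1],
  [0,0,0,-0.8,-0.8,0,1],
])

```text
time: 2.07
tool_pos: [0.2661, 0.424, 0.2501]
ee_rot: [0.0, 0.132, 0.991, 0.0]
force: [1.6, 0.6, 0.0]
width: 0.094
gripper_force: 0.0
```

Call:
send_rows([
  [0,0,0,-0.8,-0.8,0,1],
  [0,0,0,-0.8,-0.8,0,1],
  [0,0,0,-0.8,-0.8,0,1],
  [0,0,0,-0.8,-0.8,0,1],
  [0,0,0,-0.8,-0.8,0,1],
  [0,0,0,-0.8,-0.8,0,1],
  [0,0,0,-0.8,-0.8,0,1],
  [0,0,0,-0.8,-0.8,0,1],
])

```text
time: 2.73
tool_pos: [0.3786, 0.2277, 0.2502]
ee_rot: [0.0, 0.132, 0.991, 0.0]
force: [0.3, 0.5, 0.5]
width: 0.0941
gripper_force: 0.0
```

Call:
send_rows([
  [0,0,0,-0.8,-0.8,0,1],
  [0,0,0,-0.8,-0.8,0,1],
  [0,0,0,-0.8,-0.8,0,1],
  [0,0,0,-0.8,-0.8,0,1],
  [0,0,0,-0.8,-0.8,0,1],
  [0,0,0,-0.8,-0.8,0,1],
  [0,0,0,-0.3,-1,0,1],
  [0,0,0,-0.2,-1,0,1],
])

```text
time: 3.4
tool_pos: [0.462, 0.0288, 0.2499]
ee_rot: [0.0, 0.132, 0.991, -0.0]
force: [-0.5, 0.2, 0.0]
width: 0.0942
gripper_force: 0.0
```

```bash
python3 p.py 0.4225 -0.3667 0.25 50.4
```

```text
t 3.4 pos [0.462  0.0288 0.2499] yang 74.81 F [-0.5  0.2  0. ] w 0.0942 j7 [-0.64  0.04  0.53  1.91 -0.02  1.19  1.2 ]
shift units [-2.620e+00 -1.568e+01  1.000e-02] turn units [-0.    0.    4.26]
```

Call:
send_rows([
  [0,0,0,-0.15,-1,0,1],
  [0,0,0,-0.15,-1,0,1],
  [0,0,0,-0.15,-1,0,1],
  [0,0,0,-0.15,-1,0,1],
  [0,0,0,-0.15,-1,0,1],
  [0,0,0,-0.15,-1,0,1],
  [0,0,0,-0.15,-1,0,1],
  [0,0,0,-0.15,-1,0,1],
])

```text
time: 4.07
tool_pos: [0.4378, -0.1718, 0.2502]
ee_rot: [0.0, 0.132, 0.991, 0.0]
force: [0.1, -0.1, 0.5]
width: 0.0938
gripper_force: 0.0
```

Call:
send_rows([
  [0,0,0,-0.2,-1,0,1],
  [0,0,0,-0.2,-1,0,1],
  [0,0,0,-0.2,-1,0,1],
  [0,0,0,-0.2,-1,0,1],
  [0,0,0,-0.2,-1,0,1],
  [0,0,0,-0.2,-1,0,1],
  [0,0,0,-0.2,-0.8,0,1],
  [0,0,0.9,0,0,0,1],
])

```text
time: 4.73
tool_pos: [0.4262, -0.3476, 0.2501]
ee_rot: [-0.0, 0.177, 0.984, -0.001]
force: [-0.4, -0.3, 0.0]
width: 0.0939
gripper_force: 0.0
```

Call:
send_rows([
  [0,0,0.9,0,0,0,1],
  [0,0,0.9,0,0,0,1],
  [0,0,0.9,0,0,0,1],
  [0,0,0.66,0,0,0,1],
  [0,0,0,0,0,0,1],
])

```text
time: 5.15
tool_pos: [0.4275, -0.3438, 0.25]
ee_rot: [-0.0, 0.34, 0.94, -0.0]
force: [0.5, -0.3, -0.7]
width: 0.0941
gripper_force: 0.0
```

```bash
python3 p.py 0.4225 -0.3667 0.12 50.4
```

```text
t 5.15 pos [ 0.4275 -0.3438  0.25  ] yang 50.23 F [ 0.5 -0.3 -0.7] w 0.0941 j7 [-0.13  0.31  0.93  1.73 -0.26  1.23  1.74]
shift units [-0.43 -0.83  5.2 ] turn units [-0.    0.   -0.03]
```

Call:
send_rows([
  [0,0,0,-0.43,-0.83,0,1],
  [0,0,0,0,0,1,1],
  [0,0,0,0,0,1,1],
  [0,0,0,0,0,1,1],
  [0,0,0,0,0,1,1],
  [0,0,0,0,0,1,1],
  [0,0,0,0,0,0,1],
  [0,0,0,0,0,0,1],
])

```text
time: 5.82
tool_pos: [0.422, -0.3666, 0.125]
ee_rot: [-0.001, 0.338, 0.941, -0.0]
force: [-1.0, -1.0, 0.6]
width: 0.0942
gripper_force: 0.0
```

```bash
python3 p.py 0.4225 -0.3667 0.069 50.4
python3 -c "
from h import *
f=env.grab_frame('side');cv2.imwrite('pics/b.png',cv2.resize(f['frame'][250:410,150:370,::-1],(770,560)))"
```

```text
t 5.8167 pos [ 0.422  -0.3666  0.125 ] yang 50.5 F [-1.  -1.   0.6] w 0.0942 j7 [ 0.01  0.47  0.85  1.85 -0.41  1.01  1.91]
shift units [-0.02  0.01  2.24] turn units [-0.01 -0.01  0.02]
```

View pics/b.png

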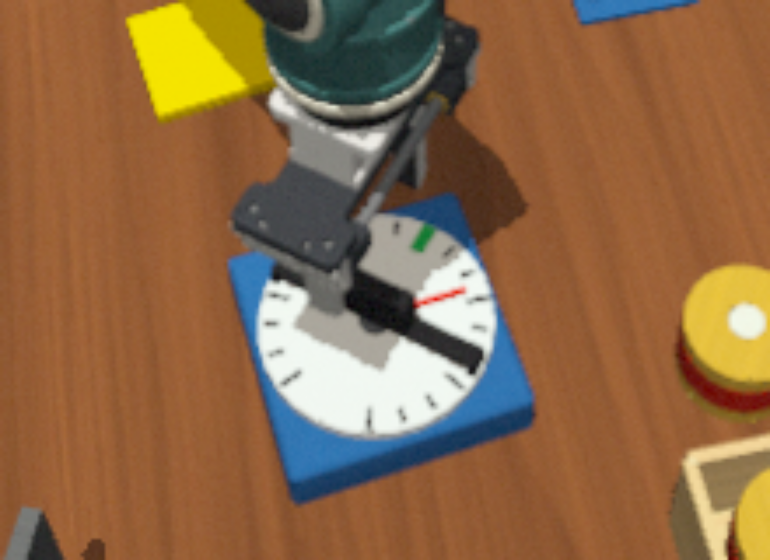

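The open fingers straddle the black grip at about (380,300) in the crop, so the alignment looks right. I'll descend and close.

Call:
send_rows([
  [0,0,0,0,0,0.8,1],
  [0,0,0,0,0,0.8,1],
  [0,0,0,0,0,0.6,1],
  [0,0,0,0,0,0,1],
  [0,0,0,0,0,0,-1],
  [0,0,0,0,0,0,-1],
  [0,0,0,0,0,0,-1],
  [0,0,0,0,0,0,-1],
])

```text
time: 6.53
tool_pos: [0.4231, -0.367, 0.0712]
ee_rot: [0.001, 0.338, 0.941, -0.0]
force: [1.5, -0.5, 0.3]
width: 0.0708
gripper_force: 0.0
```

Call:
send_rows([
  [0,0,0,0,0,0,-1],
  [0,0,0,0,0,0,-1],
  [0,0,0,0,0,0,-1],
  [0,0,0,0,0,0,-1],
])

```text
time: 6.87
tool_pos: [0.4225, -0.3667, 0.0701]
ee_rot: [0.0, 0.339, 0.941, -0.0]
force: [1.2, 0.9, 0.0]
width: 0.0443
gripper_force: 0.0
```

```bash
python3 p.py 0.4225 -0.3667 0.069 6.7
```

```text
t 6.8667 pos [ 0.4225 -0.3667  0.0701] yang 50.42 F [1.2 0.9 0. ] w 0.0443 j7 [ 0.05  0.54  0.79  1.89 -0.48  0.91  1.96]
shift units [-0.    0.    0.04] turn units [-0.    0.    7.63]
```

Call:
send_rows([
  [0,0,0,0,0,0,-1],
  [0,0,0,0,0,0,-1],
  [0,0,0,0,0,0,-1],
  [0,0,0,0,0,0,-1],
  [0,0,0,0,0,0,-1],
  [0,0,0,0,0,0,-1],
  [0,0,0,0,0,0,-1],
  [0,0,0,0,0,0,-1],
])

```text
time: 7.53
tool_pos: [0.4227, -0.367, 0.0703]
ee_rot: [0.0, 0.339, 0.941, -0.0]
force: [0.5, -0.6, 5.8]
width: 0.0001
gripper_force: 2.8
```

```bash
python3 -c "
from h import *
a=env.grab_frame('side');b=env.grab_frame('top')
cv2.imwrite('pics/c.png',np.hstack([cv2.resize(a['frame'][250:410,170:340,::-1],(425,400)),cv2.resize(b['frame'][180:330,360:500,::-1],(373,400))]))"; python3 p.py 0.4225 -0.3667 0.069 6.7
```

```text
t 7.6333 pos [ 0.4227 -0.3669  0.0703] yang 50.42 F [-0.3 -0.   6.2] w 0.0006 j7 [ 0.05  0.54  0.79  1.89 -0.48  0.91  1.96]
shift units [0.01 0.   0.05] turn units [0.   0.01 7.63]
```

View pics/c.png

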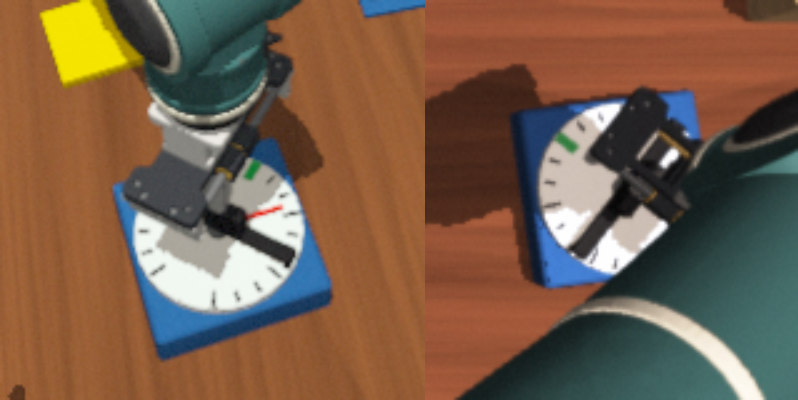

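The fingers read fully shut with no grip block between them, so something doesn't fit. I'll check where the fingertips really are.

```bash
python3 - <<'E'
from h import *
s=env.get_state(); M=rot(s["ee_rot"]); o=[]
for n,(r0,c0,h,w) in(("side",(290,200,100,100)),("top",(200,380,100,100))):
    f=env.grab_frame(n); im=cv2.resize(f["frame"][r0:r0+h,c0:c0+w,::-1],(400,400),interpolation=cv2.INTER_CUBIC)
    Ri=rot(f["orientation"]).inv()
    def pr(p):
        c=Ri.apply(np.array(p)-f["xyz"]); a=c[:2]/c[2]; a=a*(1+f["k1"]*(a@a)); K=f["mtx"]; return a[0]*K[0][0]+K[0][2],a[1]*K[1][1]+K[1][2]
    print(n)
    for z in np.arange(0,.2,.02):
        p=s["tool_pos"]+M.apply([0,0,-z]); u,v=pr(p); q=(int((u-c0)*4),int((v-r0)*4)); cv2.circle(im,q,4,(0,0,255) if z==0 else (0,255,255),-1)
        for e in(-.06,.06):
            u2,v2=pr(p+M.apply([0,e,0])); cv2.circle(im,(int((u2-c0)*4),int((v2-r0)*4)),2,(255,0,255),-1)
    o.append(im)
    v,u=np.nonzero(f["z_map"]>0); P=pts(f,np.c_[u,v])
    for lo in(.09,.105,.12,.135,.15):
        m=(P[:,2]>lo)&(P[:,2]<lo+.015)&(np.hypot(P[:,0]-.4227,P[:,1]+.367)<.13); q=M.inv().apply(P[m]-s["tool_pos"])
        if m.sum()>3: print(lo,m.sum(),np.percentile(q[:,:2],[3,50,97],axis=0).round(3).tolist())
cv2.imwrite("pics/d.png",np.hstack(o))
E
```

```text
side
0.09 78 [[-0.026, -0.009], [-0.015, -0.007], [0.007, 0.005]]
0.105 40 [[-0.024, -0.012], [-0.008, -0.001], [-0.0, 0.008]]
0.12 25 [[-0.008, -0.013], [-0.007, -0.006], [-0.001, 0.008]]
0.135 23 [[-0.009, -0.013], [-0.007, -0.007], [0.006, 0.006]]
0.15 6 [[-0.008, -0.014], [-0.001, -0.013], [0.003, -0.008]]
top
0.09 86 [[-0.027, -0.007], [0.014, 0.004], [0.027, 0.009]]
0.105 18 [[-0.023, -0.001], [0.008, 0.004], [0.023, 0.012]]
0.12 6 [[-0.0, 0.002], [0.008, 0.01], [0.008, 0.013]]
0.15 4 [[-0.01, 0.013], [-0.008, 0.013], [0.003, 0.014]]
```

View pics/d.png

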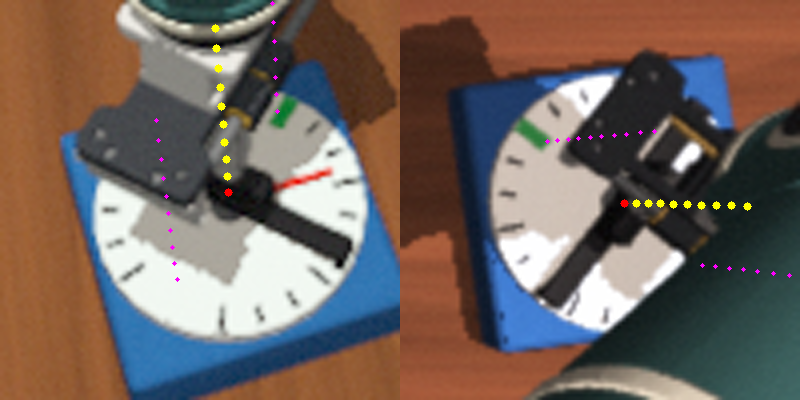

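The two cameras agree that the fingers are centred. Below about 0.105 m only the grip shows, so the closed fingers may be standing on top of it. I'll lift and find where the tips really end.

Call:
send_rows([
  [0,0,0,0,0,-0.8,-1],
  [0,0,0,0,0,-0.8,-1],
  [0,0,0,0,0,-0.8,-1],
  [0,0,0,0,0,-0.6,-1],
  [0,0,0,0,0,0,-1],
  [0,0,0,0,0,0,-1],
])

```text
time: 8.23
tool_pos: [0.4228, -0.3666, 0.1452]
ee_rot: [0.001, 0.338, 0.941, 0.0]
force: [-0.3, 0.6, -1.1]
width: 0.0007
gripper_force: 0.0
```

```bash
python3 - <<'E'
from h import *
s=env.get_state(); M=rot(s["ee_rot"]); print(s["tool_pos"],s["width"],s["gripper_force"],s["force"]); o=[]
for n,(r0,c0,h,w) in(("side",(270,200,100,100)),("top",(200,380,100,100))):
    f=env.grab_frame(n); im=cv2.resize(f["frame"][r0:r0+h,c0:c0+w,::-1],(400,400),interpolation=cv2.INTER_CUBIC)
    c=rot(f["orientation"]).inv().apply(s["tool_pos"]-f["xyz"]); a=c[:2]/c[2]; a*=1+f["k1"]*(a@a); K=f["mtx"]; u,v=a[0]*K[0][0]+K[0][2],a[1]*K[1][1]+K[1][2]
    cv2.circle(im,(int((u-c0)*4),int((v-r0)*4)),3,(0,0,255),-1); o.append(im)
    v,u=np.nonzero(f["z_map"]>0); P=pts(f,np.c_[u,v])
    for lo in np.arange(.09,.22,.01):
        m=(P[:,2]>lo)&(P[:,2]<lo+.01)&(np.hypot(P[:,0]-.4227,P[:,1]+.367)<.04); q=M.inv().apply(P[m]-s["tool_pos"])
        if m.sum()>0: print(n,lo.round(3),m.sum(),np.percentile(q[:,:2],[3,50,97],axis=0).round(3).tolist())
cv2.imwrite("pics/e.png",np.hstack(o))
E
```

```text
[ 0.42276214 -0.36664332  0.14518675] 0.0006512995217826044 0.0 [-0.29518318  0.57094121 -1.14919146]
side 0.09 44 [[-0.026, -0.009], [-0.004, -0.008], [0.027, -0.0]]
side 0.1 153 [[-0.025, -0.009], [-0.001, -0.002], [0.023, 0.006]]
side 0.17 1 [[-0.007, -0.001], [-0.007, -0.001], [-0.007, -0.001]]
side 0.18 11 [[-0.008, -0.011], [-0.007, 0.001], [-0.005, 0.009]]
side 0.19 26 [[-0.009, -0.013], [-0.007, -0.008], [0.004, 0.009]]
side 0.2 20 [[-0.008, -0.013], [-0.007, -0.01], [0.0, 0.008]]
side 0.21 21 [[-0.009, -0.013], [-0.008, -0.007], [-0.003, 0.01]]
top 0.09 37 [[-0.014, -0.007], [0.011, 0.008], [0.027, 0.009]]
top 0.1 117 [[-0.016, -0.007], [0.005, 0.001], [0.025, 0.008]]
top 0.17 1 [[0.008, -0.003], [0.008, -0.003], [0.008, -0.003]]
top 0.18 11 [[-0.004, -0.006], [0.008, 0.004], [0.009, 0.012]]
top 0.19 11 [[-0.001, -0.002], [0.008, 0.007], [0.009, 0.013]]
top 0.2 7 [[-0.004, 0.005], [0.008, 0.011], [0.009, 0.013]]
top 0.21 1 [[-0.002, 0.012], [-0.002, 0.012], [-0.002, 0.012]]
```

View pics/e.png

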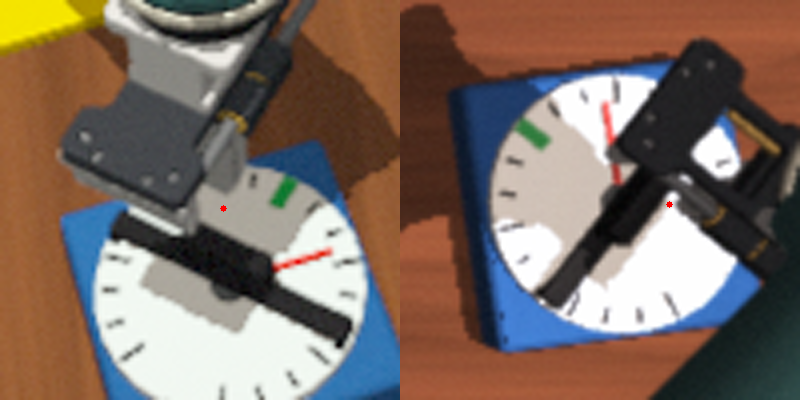

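```bash
cat > tip.py <<'E'
from h import *
s=env.get_state(); M=rot(s["ee_rot"]); print(s["tool_pos"],s["width"])
X=[]
for n in("side","top"):
    f=env.grab_frame(n); v,u=np.nonzero(f["z_map"]>0); P=pts(f,np.c_[u,v]); c=f["frame"][v,u]
    q=M.inv().apply(P-s["tool_pos"]); m=(P[:,2]>.11)&(abs(q[:,0])<.06)&(abs(q[:,1])<.1)
    q=q[m]
    for lo in np.arange(-.16,.02,.012):
        k=(q[:,2]>lo)&(q[:,2]<=lo+.012)
        if k.sum(): 
            h=np.histogram(q[k,1],bins=np.arange(-.1,.101,.01))[0]; print(n,"z%.3f"%lo,"x",np.percentile(q[k,0],[5,95]).round(3),"yhist",h)
E
python3 tip.py
```

```text
[ 0.42222279 -0.36624046  0.14414258] 0.0006080663595249738
side z-0.160 x [-0.032 -0.008] yhist [ 0 30  8  0  1 11 10 29 34 32 39 33 15 11 10  9  8 15  1  0]
side z-0.148 x [-0.032  0.019] yhist [ 0 23 26  1  2 10  7 20  8  7 10  7  4  8  4  8  9 17  0  0]
side z-0.136 x [-0.032  0.026] yhist [ 0  6 21  0  0  0  0  1  1  1  0  0  0  0  0  0  0  8  1  0]
side z-0.112 x [-0.005 -0.001] yhist [0 0 0 0 0 0 0 0 4 0 0 0 0 0 0 0 0 0 0 0]
side z-0.100 x [0.    0.002] yhist [0 0 0 0 0 0 0 0 3 0 0 0 0 0 0 0 0 0 0 0]
side z-0.088 x [-0.008  0.005] yhist [0 0 0 0 0 0 0 0 9 6 4 0 0 0 0 0 0 0 0 0]
side z-0.076 x [-0.009 -0.002] yhist [0 0 0 0 0 0 0 0 8 8 9 0 0 0 0 0 0 0 0 0]
side z-0.064 x [-0.008 -0.   ] yhist [ 0  0  0  0  0  0  0  0 13  5  7  1  0  0  0  0  0  0  0  0]
side z-0.052 x [-0.008  0.003] yhist [ 0  0  0  0  0  0  0  0 11  6  7  1  0  0  0  0  0  0  0  0]
side z-0.040 x [-0.008 -0.006] yhist [0 0 0 0 0 0 0 0 0 1 3 0 0 0 0 0 0 0 0 0]
top z-0.160 x [-0.018  0.032] yhist [ 0  0  0  0  0  0  0  0  8 44 33 44 71 15 10 11  0  5  8  0]
top z-0.148 x [-0.013  0.032] yhist [ 0  0  0  0  0  0  0  0  3  8  5  6 38  9 11  5  0  3  3  0]
top z-0.136 x [-0.011  0.032] yhist [ 0  0  0  0  0  0  0  0  0  1  0  1 14  0  0  0  0  2  1  0]
top z-0.100 x [-0.006  0.005] yhist [0 0 0 0 0 0 0 0 0 0 0 2 0 0 0 0 0 0 0 0]
top z-0.088 x [-0.01   0.003] yhist [0 0 0 0 0 0 0 0 0 0 0 4 0 0 0 0 0 0 0 0]
top z-0.076 x [-0.002  0.008] yhist [0 0 0 0 0 0 0 0 0 0 1 4 0 0 0 0 0 0 0 0]
top z-0.064 x [0.    0.009] yhist [0 0 0 0 0 0 0 0 0 2 4 4 0 0 0 0 0 0 0 0]
top z-0.052 x [-0.001  0.009] yhist [0 0 0 0 0 0 0 0 0 5 4 5 0 0 0 0 0 0 0 0]
top z-0.040 x [0.006 0.008] yhist [0 0 0 0 0 0 0 0 0 2 1 0 0 0 0 0 0 0 0 0]
```

The fingertips end 33 mm above the reported TCP: 0.178 m measured against 0.145 m. Contact with the 103 mm grip top at a reported 0.070 m confirms it, so I'll subtract 0.033 m from every height. Reopening and going down to a true 0.069 m, which is 0.036 m reported.

Call:
send_rows([
  [0,0,0,0,0,0,1],
  [0,0,0,0,0,0,1],
  [0,0,0,0,0,0,1],
  [0,0,0,0,0,0,1],
  [0,0,0,0,0,0,1],
  [0,0,0,0,0,0,1],
  [0,0,0,0,0,0,1],
  [0,0,0,0,0,0,1],
])

```text
time: 9.1
tool_pos: [0.4225, -0.3667, 0.145]
ee_rot: [0.0, 0.339, 0.941, -0.0]
force: [0.3, 0.4, -0.1]
width: 0.0503
gripper_force: 0.0
```

Call:
send_rows([
  [0,0,0,0,0,0.8,1],
  [0,0,0,0,0,0.8,1],
  [0,0,0,0,0,0.8,1],
  [0,0,0,0,0,0.8,1],
  [0,0,0,0,0,0.6,1],
  [0,0,0,0,0,0.4,1],
  [0,0,0,0,0,0,1],
  [0,0,0,0,0,0,1],
])

```text
time: 9.77
tool_pos: [0.4224, -0.3669, 0.0402]
ee_rot: [-0.0, 0.339, 0.941, -0.0]
force: [1.1, 0.7, 0.8]
width: 0.0941
gripper_force: 0.0
```

```bash
python3 p.py 0.4225 -0.3667 0.036 50.4
```

```text
t 9.7667 pos [ 0.4224 -0.3669  0.0402] yang 50.41 F [1.1 0.7 0.8] w 0.0941 j7 [ 0.08  0.58  0.76  1.91 -0.52  0.86  1.99]
shift units [0.   0.01 0.17] turn units [-0. -0.  0.]
```

Closing takes about 0.85 s, so 12 rows.

Call:
send_rows([
  [0,0,0,0,0,0.1,-1],
  [0,0,0,0,0,0,-1],
  [0,0,0,0,0,0,-1],
  [0,0,0,0,0,0,-1],
  [0,0,0,0,0,0,-1],
  [0,0,0,0,0,0,-1],
  [0,0,0,0,0,0,-1],
  [0,0,0,0,0,0,-1],
])

```text
time: 10.43
tool_pos: [0.4225, -0.3667, 0.0375]
ee_rot: [0.0, 0.339, 0.941, -0.0]
force: [-0.1, 0.1, -0.4]
width: 0.044
gripper_force: 0.0
```

Call:
send_rows([
  [0,0,0,0,0,0,-1],
  [0,0,0,0,0,0,-1],
  [0,0,0,0,0,0,-1],
  [0,0,0,0,0,0,-1],
  [0,0,0,0,0,0,-1],
  [0,0,0,0,0,0,-1],
  [0,0,0,0,0,0,-1],
])

```text
time: 11.02
tool_pos: [0.4223, -0.3669, 0.0375]
ee_rot: [-0.0, 0.339, 0.941, -0.0]
force: [-1.8, -2.7, -0.4]
width: 0.0158
gripper_force: 30.0
```

Gripped: 15.8 mm wide at 30 N. Now turning the bezel by 0.763 rad.

Call:
send_rows([
  [0,0,0.7,0,0,0,-1],
  [0,0,0.8,0,0,0,-1],
  [0,0,0.8,0,0,0,-1],
  [0,0,0.8,0,0,0,-1],
  [0,0,0.8,0,0,0,-1],
  [0,0,0.8,0,0,0,-1],
  [0,0,0.8,0,0,0,-1],
  [0,0,0.8,0,0,0,-1],
])

```text
time: 11.68
tool_pos: [0.4224, -0.3669, 0.0375]
ee_rot: [0.0, 0.615, 0.789, -0.0]
force: [-0.6, -1.7, -2.6]
width: 0.0156
gripper_force: 30.0
```

Call:
send_rows([
  [0,0,0.8,0,0,0,-1],
  [0,0,0.53,0,0,0,-1],
  [0,0,0,0,0,0,-1],
  [0,0,0,0,0,0,-1],
])

```text
time: 12.02
tool_pos: [0.4224, -0.3669, 0.0375]
ee_rot: [0.0, 0.664, 0.748, -0.0]
force: [-0.7, -3.2, -1.4]
width: 0.0159
gripper_force: 30.0
```

```bash
python3 p.py 0.4225 -0.3667 0.036 6.7; python3 m2.py | grep -E "==|green|red|grip|hous"
```

```text
t 12.0167 pos [ 0.4224 -0.3669  0.0375] yang 6.81 F [-0.7 -3.2 -1.4] w 0.0159 j7 [-0.03  0.67  0.94  1.91 -0.68  0.92  1.36]
shift units [0.01 0.   0.06] turn units [-0.    0.    0.02]
== top
green 25 [ 0.4755 -0.3636] ang 3.1 rmax 0.08 far ang 8.5 fit -0.3
red 22 [ 0.4639 -0.3619] ang 6.3 rmax 0.062 far ang 6.9 fit 7.0
grip rect ((423.7893981933594, -359.93878173828125), (112.2043228149414, 108.16830444335938), 21.544464111328125) 0.5172853132035427
housing ((473.82122802734375, -334.2481384277344), (102.5866928100586, 188.48745727539062), 32.25722122192383)
== side
green 26 [ 0.4855 -0.3607] ang 5.2 rmax 0.079 far ang 4.4 fit 20.6
red 21 [ 0.4612 -0.3622] ang 6.3 rmax 0.057 far ang 6.2 fit 6.4
grip rect ((421.32281494140625, -362.9507751464844), (119.74858856201172, 111.59435272216797), 18.790355682373047) 0.5193098405589668
housing ((422.30950927734375, -374.7593688964844), (168.5773468017578, 180.6521759033203), 6.814186096191406)
```

Call:
send_rows([
  [0,0,0,0,0,0,1],
  [0,0,0,0,0,0,1],
  [0,0,0,0,0,0,1],
  [0,0,0,0,0,0,1],
  [0,0,0,0,0,0,1],
  [0,0,0,0,0,-0.8,1],
  [0,0,0,0,0,-1,1],
  [0,0,0,0,0,-1,0],
])

```text
time: 12.78
tool_pos: [0.422, -0.3666, 0.1082]
ee_rot: [-0.001, 0.665, 0.747, -0.0]
force: [0.4, 0.1, -0.3]
width: 0.0584
gripper_force: 0.0
```

Call:
send_rows([
  [0,0,0,0,0,-1,-1],
  [0,0,0,0,0,-1,-1],
  [0,0,0,0,0,-1,-1],
  [0,0,0,1,0,-1,-1],
  [0,0,0,1,0,-1,-1],
  [0,0,0,1,0,-0.5,-1],
  [0,0,0,1,0,0,-1],
  [0,0,0,1,0,0,-1],
])

```text
time: 13.45
tool_pos: [0.4079, -0.2417, 0.2453]
ee_rot: [0.0, 0.664, 0.747, 0.0]
force: [1.3, 1.0, 0.4]
width: 0.006
gripper_force: 0.0
```

Call:
send_rows([
  [0,0,0,1,0,0,-1],
  [0,0,0,1,0,0,-1],
  [0,0,0,1,0,0,-1],
  [0,0,0,1,0,0,-1],
  [0,0,0,1,0,0,-1],
  [0,0,0,0,0,0,-1],
])

```text
time: 13.95
tool_pos: [0.3929, -0.1144, 0.245]
ee_rot: [-0.0, 0.663, 0.749, 0.001]
force: [-0.5, -0.3, 0.5]
width: 0.0005
gripper_force: 0.0
```

```bash
python3 p.py 0.4225 -0.3667 0.036 90.8; python3 m2.py; python3 m.py f >/dev/null
```

```text
t 13.95 pos [ 0.3929 -0.1144  0.245 ] yang 6.99 F [-0.5 -0.3  0.5] w 0.0005 j7 [-0.88 -0.17  1.    2.04  0.15  1.2   0.18]
shift units [-10.18  -0.06   8.34] turn units [ 2.000e-02 -1.000e-02 -1.463e+01]
== top
green 24 [ 0.4744 -0.3539] ang 13.7 rmax 0.08 far ang 8.8 fit -10.3
red 15 [ 0.4707 -0.3613] ang 6.1 rmax 0.062 far ang 6.2 fit 7.3
grip rect ((425.57733154296875, -380.54736328125), (15.720893859863281, 27.41256332397461), 7.100310325622559) 0.10624107149453366
housing ((423.5816345214844, -361.70062255859375), (167.57769775390625, 175.11819458007812), 6.484874248504639)
loop 387 ((574.5299682617188, 46.26721954345703), (83.58760070800781, 61.85980224609375), 89.72271728515625) z [0.087 0.089 0.092]
feeder ((676.0216674804688, 27.51435089111328), (94.4241714477539, 298.11199951171875), 2.0041472911834717)
== side
green 24 [ 0.4902 -0.3582] ang 7.0 rmax 0.079 far ang 7.6 fit 14.5
red 24 [ 0.4571 -0.3627] ang 6.3 rmax 0.057 far ang 6.0 fit 5.6
grip rect ((421.4231872558594, -366.5574645996094), (16.505691528320312, 55.85282897949219), 7.65542459487915) 0.10912009915123666
housing ((421.9088134765625, -374.8306884765625), (167.81349182128906, 180.4375457763672), 6.7077860832214355)
loop 301 ((572.4694213867188, 43.435855865478516), (65.64781951904297, 89.57219696044922), 0.7731611728668213) z [0.085 0.09  0.093]
feeder ((673.0610961914062, 27.365577697753906), (98.48001098632812, 303.3997802734375), 3.3901243209838867)
```

View pics/f.png

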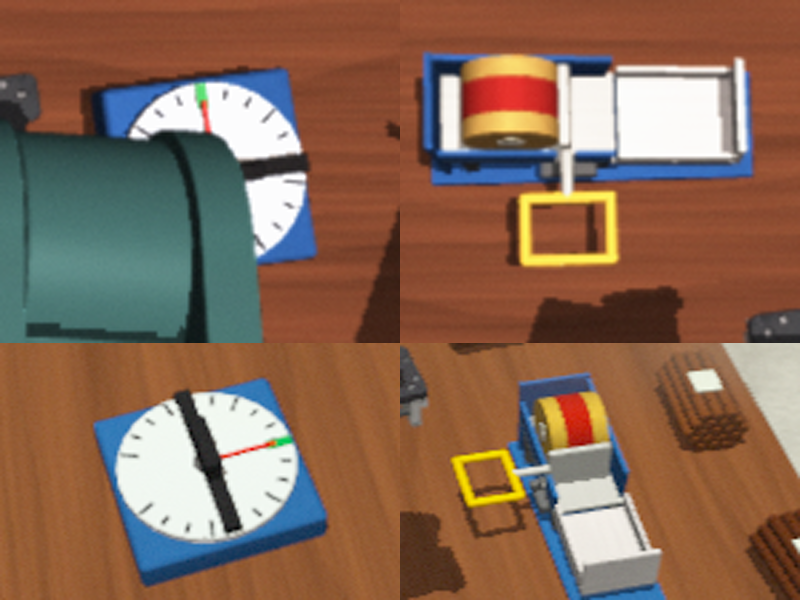

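Bezel zero is confirmed: grip at 7.1–7.6°, housing at 6.7°, and green at the red tip in both views (crop points (202,90) and (280,442)). The gate is still home. Now the loop.

Call:
send_rows([
  [0,0,-1,0,0,0,-1],
  [0,0,-1,0,0,0,-1],
  [0,0,-1,0,0,0,-1],
  [0,0,-1,0,0,0,-1],
  [0,0,-1,0,0,0,-1],
  [0,0,-1,0,0,0,-1],
  [0,0,-1,0,0,0,-1],
  [0,0,-1,0,0,0,-1],
])

```text
time: 14.82
tool_pos: [0.3932, -0.1195, 0.2449]
ee_rot: [-0.0, 0.32, 0.948, -0.0]
force: [-0.1, 0.9, -0.4]
width: 0.0005
gripper_force: 0.0
```

Call:
send_rows([
  [0,0,-1,0,0,0,-1],
  [0,0,-1,0,0,0,-1],
  [0,0,-1,0,0,0,-1],
  [0,0,-1,0,0,0,-1],
  [0,0,-1,0,0,0,-1],
  [0,0,-1,0,0,0,-1],
  [0,0,-0.63,0,0,0,-1],
])

```text
time: 15.4
tool_pos: [0.3932, -0.1194, 0.2449]
ee_rot: [-0.0, -0.007, 1.0, -0.0]
force: [-0.2, -0.0, 0.1]
width: 0.0006
gripper_force: 0.0
```

```bash
python3 p.py 0.5735 0.045 0.10 91
```

```text
t 15.4 pos [ 0.3932 -0.1194  0.2449] yang 90.75 F [-0.2 -0.   0.1] w 0.0006 j7 [-1.18 -0.34  1.18  2.04  0.33  1.26  1.46]
shift units [-7.3   6.48  5.79] turn units [-0.   -0.   -0.04]
```

Call:
send_rows([
  [0,0,0,-0.9,0.8,0,-1],
  [0,0,0,-0.9,0.8,0,-1],
  [0,0,0,-0.9,0.8,0,-1],
  [0,0,0,-0.9,0.8,0,-1],
  [0,0,0,-0.9,0.8,0,-1],
  [0,0,0,-0.9,0.8,0,-1],
  [0,0,0,-0.9,0.8,0,-1],
  [0,0,0,-1,0.9,0,-1],
])

```text
time: 16.07
tool_pos: [0.5537, 0.0282, 0.2459]
ee_rot: [-0.002, -0.004, 1.0, -0.0]
force: [0.3, 0.6, 1.1]
width: 0.0005
gripper_force: 0.0
```

Call:
send_rows([
  [0,0,0,0,0,0.9,-1],
  [0,0,0,0,0,0.9,-1],
  [0,0,0,0,0,0.9,-1],
  [0,0,0,0,0,0.9,-1],
  [0,0,0,0,0,0,-1],
])

```text
time: 16.48
tool_pos: [0.5505, 0.0278, 0.1532]
ee_rot: [-0.004, -0.004, 1.0, -0.0]
force: [0.3, -0.4, -0.1]
width: 0.0005
gripper_force: 0.0
```

```bash
python3 p.py 0.5735 0.045 0.022 91; python3 tip.py | head -14
```

```text
t 16.4833 pos [0.5505 0.0278 0.1532] yang 90.44 F [ 0.3 -0.4 -0.1] w 0.0005 j7 [-0.88  0.48  1.02  1.84 -0.46  1.09  1.89]
shift units [-0.97  0.69  5.24] turn units [-0.01 -0.08 -0.1 ]
[0.55052762 0.02780127 0.15319204] 0.0005265574452272024
side z-0.160 x [-0.03   0.035] yhist [ 0 47  9  0  0  0  2 21 19 16 21 13  5  4  6  3  5 11  2  0]
side z-0.148 x [-0.028  0.035] yhist [ 0 24 73  0  0  0  1 14  2  3  3  3  1  2  2  4  3 14  0  0]
side z-0.136 x [-0.027  0.033] yhist [ 0  6 25  0  0  0  0  1  0  1  0  0  0  0  0  0  0  4  0  0]
side z-0.076 x [0.005 0.005] yhist [0 0 0 0 0 0 0 0 1 0 0 0 0 0 0 0 0 0 0 0]
side z-0.064 x [-0.006  0.01 ] yhist [ 0  0  0  0  0  0  0  0 20  2  0  0  0  0  0  0  0  0  0  0]
side z-0.052 x [-0.007  0.011] yhist [ 0  0  0  0  0  0  0  0  8 12  1  0  0  0  0  0  0  0  0  0]
side z-0.040 x [0.01 0.01] yhist [0 0 0 0 0 0 0 0 0 0 1 0 0 0 0 0 0 0 0 0]
top z-0.160 x [0.02  0.027] yhist [ 0  0  1  0 16  2  0  0  0  0  0  0  0  0  0  0  0  0  0  0]
top z-0.148 x [0.026 0.032] yhist [0 0 4 1 2 1 0 0 0 0 0 0 0 0 0 0 0 0 0 0]
```

Call:
send_rows([
  [0,-0.05,-0.1,-0.97,0.69,0,-1],
  [0,0,0,0,0,0,-1],
  [0,0,0,0,0,0.5,-1],
  [0,0,0,0,0,0.5,-1],
  [0,0,0,0,0,0,-1],
])

```text
time: 17.0
tool_pos: [0.575, 0.046, 0.1296]
ee_rot: [-0.001, -0.009, 1.0, 0.001]
force: [-0.1, -0.3, -0.5]
width: 0.0005
gripper_force: 0.0
```

```bash
python3 p.py 0.5735 0.045 0.022 91
```

```text
t 17.0 pos [0.575  0.046  0.1296] yang 91.06 F [-0.1 -0.3 -0.5] w 0.0005 j7 [-0.85  0.55  0.97  1.8  -0.52  1.07  1.9 ]
shift units [ 0.06 -0.05  4.31] turn units [ 0.01 -0.01  0.01]
```

Call:
send_rows([
  [0,0,0,0.06,-0.05,0.8,-1],
  [0,0,0,0,0,0.8,-1],
  [0,0,0,0,0,0.8,-1],
  [0,0,0,0,0,0.8,-1],
  [0,0,0,0,0,0.7,-1],
  [0,0,0,0,0,0.4,-1],
  [0,0,0,0,0,0,-1],
  [0,0,0,0,0,0,-1],
])

```text
time: 17.67
tool_pos: [0.5749, 0.0449, 0.0245]
ee_rot: [0.0, -0.009, 1.0, 0.001]
force: [-0.1, -0.7, -0.4]
width: 0.0006
gripper_force: 0.0
```

```bash
python3 p.py 0.4835 0.0435 0.022 91; python3 m.py g >/dev/null
```

```text
t 17.6667 pos [0.5749 0.0449 0.0245] yang 91.06 F [-0.1 -0.7 -0.4] w 0.0006 j7 [-0.75  0.68  0.85  1.87 -0.65  0.89  2.  ]
shift units [3.66 0.01 0.1 ] turn units [0.01 0.01 0.01]
```

View pics/g.png

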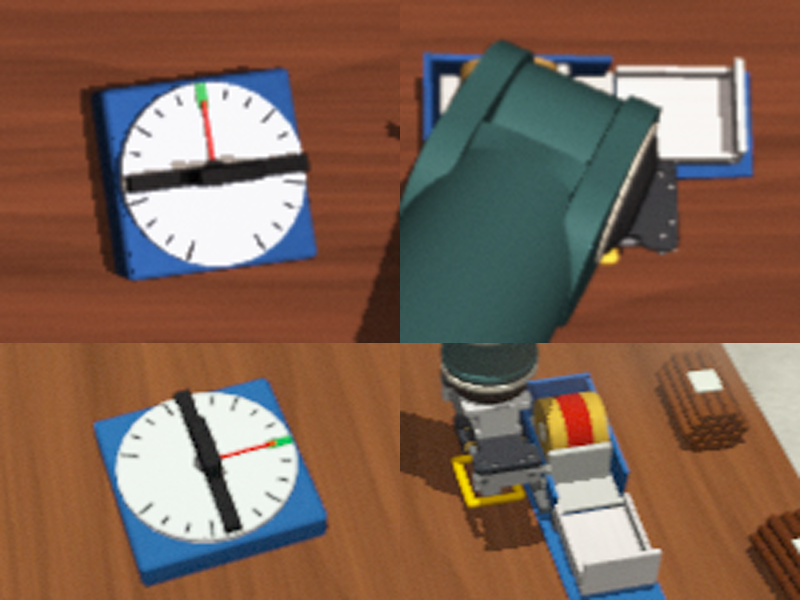

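The fingers are inside the loop, seen in the side crop at (490,480), and the zero setting is still right. Pulling now.

Call:
send_rows([
  [0,0,0,0.3,0,0,-1],
  [0,0,0,0.4,0,0,-1],
  [0,0,0,0.5,0,0,-1],
  [0,0,0,0.5,0,0,-1],
  [0,0,0,0.5,0,0,-1],
  [0,0,0,0.5,0,0,-1],
  [0,0,0,0.4,0,0,-1],
  [0,0,0,0.2,0,0,-1],
])

```text
time: 18.43
tool_pos: [0.4923, 0.0437, 0.0249]
ee_rot: [0.002, -0.009, 1.0, 0.001]
force: [6.3, -3.8, -1.3]
width: 0.0001
gripper_force: 3.2
```

Call:
send_rows([
  [0,0,0,0.1,0,0,-1],
  [0,0,0,0.05,0,0,-1],
  [0,0,0,0,0,0,-1],
])

```text
time: 18.68
tool_pos: [0.4895, 0.0436, 0.0249]
ee_rot: [0.002, -0.009, 1.0, 0.001]
force: [6.3, -2.6, -0.0]
width: 0.0006
gripper_force: 2.9
```

Call:
send_rows([
  [0,0,0,0.1,0,0,-1],
  [0,0,0,0.1,0,0,-1],
  [0,0,0,0,0,0,-1],
])

```text
time: 18.93
tool_pos: [0.4862, 0.0435, 0.0251]
ee_rot: [0.004, -0.009, 1.0, 0.001]
force: [15.8, -3.2, -8.4]
width: 0.0008
gripper_force: 7.9
```

Call:
send_rows([
  [0,0,0,0.06,0,0,-1],
  [0,0,0,0,0,0,-1],
  [0,0,0,0,0,0,-1],
])

```text
time: 19.18
tool_pos: [0.4862, 0.0435, 0.0254]
ee_rot: [0.005, -0.01, 1.0, 0.0]
force: [24.6, -1.4, -16.0]
width: 0.0003
gripper_force: 12.1
```

```bash
python3 p.py 0.4835 0.0435 0.022 91; python3 m.py h2 | grep -E "side|top|tinred"; python3 m2.py | grep loop
```

```text
t 19.1833 pos [0.4862 0.0435 0.0254] yang 91.09 F [ 24.6  -1.4 -16. ] w 0.0003 j7 [-0.87  0.54  0.9   2.1  -0.62  0.78  2.  ]
shift units [0.11 0.   0.13] turn units [0.01 0.09 0.02]
top
tinred [ 0.682 -0.059  0.111] 308
side
tinred [ 0.681 -0.07   0.112] 163Traceback (most recent call last):
  File "m2.py", line 26, in <module>
    for n in("top","side"): scan(n)
                            ~~~~^^^
  File "m2.py", line 22, in scan
    q=L[y]; print("loop",len(q),cv2.minAreaRect((q[:,:2]*1000).astype(np.float32)),"z",np.percentile(P[y&ok&(P[...,2]>.05)][:,2],[10,50,90]).round(3))
                                                                                       ~~~~~~~~~~~~~^^^^^^^^^^^^^^^^^^^^^^^^^^^^^^^^^^^^^^^^
    return _quantile_unchecked(
        a, q, axis, out, overwrite_input, method, keepdims, weights)
    return _ureduce(a,
                    func=_quantile_ureduce_func,
    ...<5 lines>...
                    overwrite_input=overwrite_input,
                    method=method)
    r = func(a, **kwargs)
    result = _quantile(arr,
                       quantiles=q,
    ...<2 lines>...
                       out=out,
                       weights=wgt)
    slices_having_nans = np.isnan(arr[-1, ...])
                                  ~~~^^^^^^^^^
IndexError: index -1 is out of bounds for axis 0 with size 0
```

View pics/h2.png

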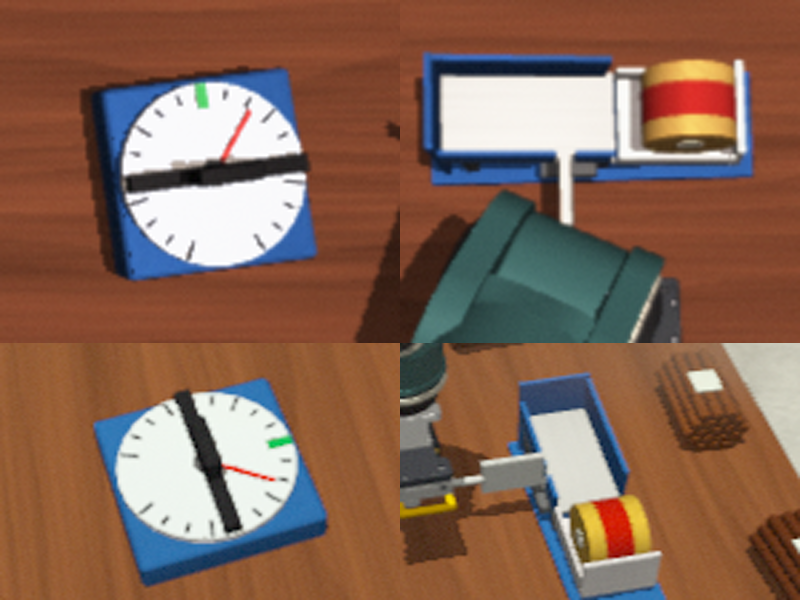

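The tin is on the pan at crop (688,100) and the gate is at its stop (force jumped to 25 N). I'll ease it back at about 0.09 m/s.

Call:
send_rows([
  [0,0,0,-0.1,0,0,-1],
  [0,0,0,-0.2,0,0,-1],
  [0,0,0,-0.3,0,0,-1],
  [0,0,0,-0.3,0,0,-1],
  [0,0,0,-0.3,0,0,-1],
  [0,0,0,-0.3,0,0,-1],
  [0,0,0,-0.3,0,0,-1],
  [0,0,0,-0.3,0,0,-1],
])

```text
time: 20.0
tool_pos: [0.5353, 0.0447, 0.024]
ee_rot: [0.0, -0.009, 1.0, 0.001]
force: [2.1, 0.4, 2.2]
width: 0.0005
gripper_force: 1.6
```

Call:
send_rows([
  [0,0,0,-0.3,0,0,-1],
  [0,0,0,-0.3,0,0,-1],
  [0,0,0,-0.2,0,0,-1],
  [0,0,0,-0.2,0,0,-1],
  [0,0,0,-0.2,0,0,-1],
  [0,0,0,0,0,0,-1],
])

```text
time: 20.5
tool_pos: [0.5649, 0.045, 0.0238]
ee_rot: [0.0, -0.009, 1.0, 0.001]
force: [-0.3, 0.2, 0.5]
width: 0.0005
gripper_force: 0.0
```

```bash
python3 p.py 0.574 0.045 0.022 91
```

```text
t 20.5 pos [0.5649 0.045  0.0238] yang 91.08 F [-0.3  0.2  0.5] w 0.0005 j7 [-0.77  0.67  0.85  1.9  -0.65  0.88  2.01]
shift units [-0.37 -0.01  0.07] turn units [0.01 0.   0.01]
```

Call:
send_rows([
  [0,0,0,-0.35,0,0,-1],
  [0,0,0,0,0,0,-1],
  [0,0,0,0,0,-0.7,-1],
  [0,0,0,0,0,-0.8,-1],
  [0,0,0,0,0,-0.8,-1],
  [0,0,0,0,0,-0.8,-1],
  [0,0,0,0,0,-0.8,-1],
  [0,0,0,0,0,-0.8,-1],
])

```text
time: 21.17
tool_pos: [0.5729, 0.045, 0.1425]
ee_rot: [0.0, -0.009, 1.0, 0.001]
force: [-0.0, 0.3, 0.6]
width: 0.0006
gripper_force: 0.0
```

Call:
send_rows([
  [0,0,0,0.4,0,-0.8,-1],
  [0,0,0,0.8,0,0,-1],
  [0,0,0,0.8,0,0,-1],
  [0,0,0,0.8,0,0,-1],
  [0,0,0,0.8,0,0,-1],
  [0,0,0,0.4,0,0,-1],
  [0,0,0,0,0,0,-1],
  [0,0,0,0,0,0,-1],
])

```text
time: 21.83
tool_pos: [0.4733, 0.0438, 0.1617]
ee_rot: [0.001, -0.01, 1.0, 0.001]
force: [-0.1, -0.4, -0.8]
width: 0.0003
gripper_force: 0.0
```

```bash
python3 m.py i | grep -E "side|top|tinred"; python3 m2.py | grep -E "==|loop|grip|hous|feeder"; python3 p.py 0.574 0.045 0.022 91
```

```text
top
tinred [ 0.682 -0.059  0.111] 311
side
tinred [ 0.681 -0.071  0.112] 168
== top
grip rect ((424.0931701660156, -367.0928039550781), (15.997678756713867, 56.38994598388672), 7.1682562828063965) 0.1080099661727345
housing ((423.5312805175781, -361.8284912109375), (167.72503662109375, 175.11268615722656), 6.688435077667236)
loop 138 ((595.4996948242188, 44.953880310058594), (81.1833724975586, 19.853450775146484), 89.64813995361328) z [0.087 0.089 0.093]
feeder ((677.78759765625, 27.538063049316406), (95.80919647216797, 298.0682067871094), 1.339102864265442)
== side
grip rect ((420.9981994628906, -367.0458984375), (15.970990180969238, 56.417789459228516), 6.770456790924072) 0.10846991043516141
housing ((421.87518310546875, -374.8314208984375), (167.74339294433594, 180.44570922851562), 6.714939117431641)
loop 303 ((572.3077392578125, 43.678367614746094), (65.9646224975586, 89.08283996582031), 0.7731611728668213) z [0.086 0.09  0.093]
feeder ((673.0247192382812, 26.97705078125), (98.91964721679688, 301.6957702636719), 3.382750988006592)
t 22.0333 pos [0.4738 0.0429 0.1614] yang 91.07 F [-0.  -0.7 -0.1] w 0.0004 j7 [-1.12  0.3   1.14  2.01 -0.32  1.02  1.77]
shift units [-4.    0.    5.58] turn units [0.01 0.01 0.01]
```

View pics/i.png

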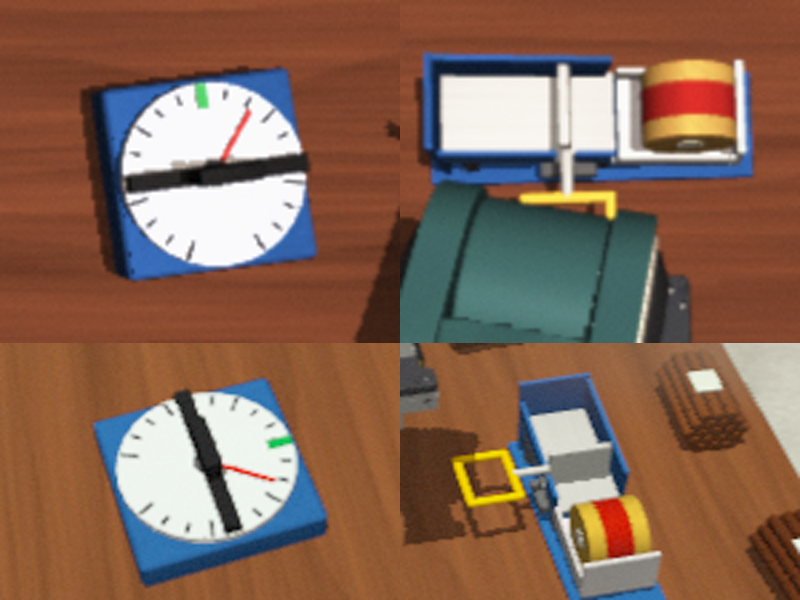

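The loop is back at its starting place (572.3, 43.7 mm against 572.5, 43.7 mm). The tin sits still on the pan, the bezel holds its setting, and the robot is clear of everything. Handing in.

```bash
python3 -c "
from bench import env
print(env.sign_off())"
```

```text
the job is handed in; nothing more can be done
None
```

The job is handed in, and the sign-off gave no verdict: the dial was zeroed to within about 1° before the pull, the tin rolled onto the pan and lies still, the gate was eased back home, and the bezel still holds its setting (the fingertips end 33 mm above the reported TCP, so my first closing pressed on the grip's top with about 6 N before I corrected for it).

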